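Load the red label cassette into the label feeder and shut its keeper

TASK

Slide the red label cassette, label end first, into the slot of the label feeder until it is fully home against the stop, and swing the orange keeper bar fully shut across its tail so that it cannot slide out. Leave the gold-label cassette and the sample jar where they are.

Things in the scene. Friction and masses are not known exactly. Their poses are not given: they have to be found in the camera images.
- red_cassette: Cassette to load: flat grey plate 150 (x) x 100 (y) x 8 mm thick, about 0.25 kg. On its front half a fixed red label stack 72 x 60 mm, centred at x = +30 mm, from 8 to 18 mm above the underside; on its rear half a black grip block (see its point). Origin: centre of the plate's underside; x to the front (label end, enters the slot first), z up.
- red_cassette_grip (a point): Point in the red cassette's upright black grip block, at cassette x = -45 mm, y = 0, z = 32 mm; axes as the cassette's. The block is 44 long (x) x 16 wide (y) mm, from 8 to 44 mm above the cassette's underside.
- gold_cassette: The same cassette with a gold (yellow) label stack; a bystander to be left where it lies. Origin and axes as for the red one.
- feeder: Label feeder fixed on the table. Origin: on the table under the middle of the slot mouth; x into the slot, y to the left looking in, z up. Green bed: top 6 mm above the table, 124 mm wide, from x = -90 mm through the slot; an ear on it at x = -90 to -40 mm reaches y = +115 mm for the keeper. White drive housing, 170 wide, 85 mm high, at x = 110 to 230 mm, black roller before it.
- slot_mouth (a point): On the bed (6 mm above the table) at feeder x = y = 0; axes as the feeder's. Blue cheeks from here inward, inner faces at y = +-52 mm (2 mm free each side of the plate). Blue lips over the plate's edges: underside 18 mm, top 26 mm above the table, open between y = +-40 mm for the label stack. Yellow guides flare the mouth to about +-60 mm at x = -27 mm, up to 28 mm high.
- slot_stop (a point): On the bed at the face of the dark steel end stop, feeder x = 85 mm, y = 0. Fully home, the cassette's nose touches it: cassette origin at feeder x = 10, y = 0, z = 6 mm, tail edge at x = -65 mm, grip block centred at x = -35 mm, outside the mouth.
- keeper (a joint): Orange bar, turning about a vertical pivot. 0 rad = open: it points along feeder (-0.866, +0.5), back and outward. It grows anticlockwise seen from above to 2.094 = shut on its stop: the bar then lies along feeder -y, 2 mm behind the tail of a fully home cassette. It starts between 0 and 0.5. Light friction (about 0.4 N at the knob); it stays where it is left.
- keeper_pivot (a point): The keeper's pivot axis, at feeder x = -73 mm, y = +85 mm, 13 mm above the table. The bar reaches 91 mm from it, is 12 mm wide and lies 8 to 18 mm above the table.
- keeper_knob (a point): Point on the axis of the upright orange knob on the keeper bar, 55 mm from the pivot, 45 mm above the table. The knob is a cylinder 18 mm across, from 18 to 58 mm above the table.
- sample_jar: Small closed jar of dark sauce with a white lid, 60 mm across, 85 mm tall, standing loose beyond the cassettes; a bystander. Origin: centre of its underside, z up.
Not all that is in view belongs to the job. Leave any purple look-alike of the red_cassette alone.

How it is judged:
At the end, for the whole second after the job is handed in: The red cassette lies flat in the feeder's slot, label end inward, its origin at feeder x between 5 and 14 mm (home is 10 mm), within 5 mm of the slot's midline, 3 to 10 mm above the table, within 0.06 rad of straight and level, at rest; the keeper stands above 1.95 rad (shut is 2.094) and is still (x of red_cassette in the frame of feeder between 0.005 and 0.014 m and y of red_cassette in the frame of feeder between -0.005 and 0.005 m and z of red_cassette in the frame of feeder between 0.003 and 0.01 m and angle between the x axis of red_cassette and the x axis of feeder, either way round below 0.06 rad and angle between red_cassette's own z axis and vertical below 0.06 rad and x of red_cassette_grip in the frame of feeder below 0 m and value of joint keeper above 1.95 rad and linear speed of red_cassette below 0.02 m/s and velocity of joint keeper below 0.1 rad/s); the robot touches nothing.
It fails at once if the gold cassette is moved more than 30 mm (distance of gold_cassette from where it was at the start of the episode above 0.03 m).
It fails at once if the sample jar is moved more than 30 mm (distance of sample_jar from where it was at the start of the episode above 0.03 m).
It also fails if it takes over 61 s, if anything falls off the work surface, if the arm or the gripper's body presses on something with over 40 N, if the wrist force passes 120 N, or if a joint passes its speed limit or range.

ROBOT

A 6-joint arm with a two-finger parallel gripper is mounted at the origin on the work surface. World frame = base frame: x ahead of the robot, y to its left, z up, the work surface at z = 0. Lengths are in m, angles in rad, forces in N, time in s.
With the tool pointing down it reaches from about 0.3 to 0.875 m from the base axis. Payload 6.4 kg.
Tool frame: the origin (TCP) lies midway between the tips of the shut fingers; the grasp point (between the pads) lies 19 mm behind it; x points along the fingers, y is the direction in which the jaws open and shut, and the axes are right-handed (so a half turn about x gives the same grasp; the last joint's range is limited). The gripper opens to 85 mm and grips with 20 to 120 N. Pads are 22 mm wide; open, the fingers measure 114 mm over their backs; the gripper's body (76 mm by 85 mm) begins 54 mm behind the grasp point. The pads swing forward as they close: fully open they stand 13 mm farther back than shut.
Start: joints at [1.072, 0.181, 1.607, -0, 1.354, -0.206], TCP at [0.166, 0.551, 0.231] pointing down, gripper open.
Joint ranges: [-2.99, 2.99], [-0.89, 2.07], [0.3, 2.58], [-1.14, 4.28], [0, 2.63], [-3.12, 3.12]. Speed limits (rad/s): [2.57, 2.57, 3.01, 3.14, 3.14, 3.14].

INTERFACE

Orientations are given as a unit quaternion [w, x, y, z].
In Python, from bench import ctrl gives the robot as it stands.
- The arm moves only by the tool step_arm, never from a script. Its argument "motion" is a list of rows, each a list of 7 numbers: the shift along the tool's x, y, z in mm, then the turn, a rotation vector about the tool's x, y, z in degrees, then the closure in counts, from 0 (fully open) to 255 (shut). In form: [[tx, ty, tz, rx, ry, rz, hand], ...]. A call has 1 to 10 rows; each row is the pose to reach, as a shift and turn from the pose commanded when the call began, along the tool's axes at that moment; what a row does not reach only later rows make up. A row lasts 1/8 s, in which the tool goes at most 62.5 mm and 10.7 degrees, less where a joint would pass 70% of its speed; a pose out of reach is approached as far as the arm can. A call with a gripper value outside its range is refused whole. The fingers move at their own pace and stop on an object; the grip force is fixed at half the most. Time passes only in rows, so rows that repeat a pose let the fingers close. It gives the time, the measured TCP pose, the force and the opening at its end, in the units of the state.
- ctrl.get_obs(): the state, without advancing time (a new reading comes with each control period).
- ctrl.camera(name): name is "scene" or "top" or "wrist"; returns (picture, depth): 420x560x3 uint8, red, green, blue; 420x560 float32, m along the optical axis (not along the pixel's ray), 0 where there is no reading.
- ctrl.camera_info(name): a dict with "fx", "fy", "cx", "cy" (pixels), "T" (4x4, takes a point from camera to world coordinates); the wrist camera has in their place "hand_eye" (4x4, takes a point from camera to tool coordinates, whose origin is the TCP and whose axes are the tool frame's). Camera axes: x right, y down, z forward; pixel columns grow to the right and rows downward; lengths in m; the calibration is good to about 2 mm. A picture is of the moment at which its call begins: read the wrist's pose just before it. camera_info takes no time and is no camera call.
- ctrl.hand_in(): hands the job in, once; it reports no verdict.
The state is a dict: "time_s": time; "q": joint angles; "dq": joint speeds; "joint_efforts": joint torques, N m; "eef_pos": TCP position; "eef_rot": TCP orientation; "wrist_force": force on the tool from outside, world axes, zero at the start; "torque": the same for the moment, N m; "opening": opening from 0.0 (shut) to 1.0 (fully open).
Only numpy, scipy, OpenCV 4.12 (cv2) and the standard library are available. Lean on these libraries where they do the work, as an engineer would, in place of code of your own. Each camera call takes 0.05 s, during which the arm holds its last target. There are 200 camera calls.

## Working session

There is one attempt and no reset: what is moved stays moved. The work goes in short steps, Python scripts to look and compute and a tool call to move; the robot and the scene stay as the last step left them, time stands still between calls to the robot, and variables do not carry over. Pictures are saved under pics/ and viewed, about 8 in all and at most 12, crops included, and the job is handed in when it is done.

Besides the shell and the picture viewer there is one more tool, called after "Request:" by a JSON object that holds its "op" and its "data". step_arm: Moves the arm, as the interface text tells. Its arguments: {"type":"object","properties":{"motion":{"type":"array","items":{"type":"array","items":{"type":"number"}}}},"required":["motion"]}

```bash
mkdir -p pics; cat > h.py <<'E'
import numpy as np, cv2
from bench import ctrl
def save(n,im): cv2.imwrite('pics/'+n+'.png',cv2.cvtColor(im,cv2.COLOR_RGB2BGR))
def w2p(i,P,T=None):
    T=i['T'] if T is None else T
    p=np.linalg.inv(T)@np.r_[P,1]; return i['fx']*p[0]/p[2]+i['cx'],i['fy']*p[1]/p[2]+i['cy']
def ray(i,u,v,z,T=None):
    T=np.array(i['T'] if T is None else T); d=T[:3,:3]@np.array([(u-i['cx'])/i['fx'],(v-i['cy'])/i['fy'],1]); o=T[:3,3]
    return o+d*(z-o[2])/d[2]
E
python3 - <<'E'
from h import *
a,d=ctrl.camera('top'); b,e=ctrl.camera('scene'); np.savez('s0.npz',a=a,d=d,b=b,e=e)
save('top0',a);save('scene0',b)
i=ctrl.camera_info('top');print(i);o=ctrl.get_obs();print(o)
E
```

```text
{'fx': 492.82270507055983, 'fy': 492.82270507055983, 'cx': 276.0995609550176, 'cy': 207.3415881343276, 'T': array([[ 0.02828484, -0.99277164,  0.11663806,  0.40644524],
       [-0.99957674, -0.02888529, -0.00346055, -0.01498533],
       [ 0.00680466, -0.11649081, -0.99316846,  1.18854918],
       [ 0.        ,  0.        ,  0.        ,  1.        ]])}
{'time_s': 0.1, 'q': array([ 1.07172910e+00,  1.81528233e-01,  1.60788397e+00, -1.77205580e-05,
        1.35377394e+00, -2.06316758e-01]), 'dq': array([-0.00110052, -0.00054302, -0.00289435,  0.00028689, -0.00206861,
        0.00137855]), 'joint_efforts': array([ 4.17589090e-04, -4.45878339e+01, -3.52234519e+01, -3.69195168e-04,
        4.21803561e-03,  1.20318944e-05]), 'eef_pos': array([0.16569949, 0.55010404, 0.23045128]), 'eef_rot': array([ 0.69935627,  0.10260153,  0.69973401, -0.10366316]), 'wrist_force': array([-0.75307098,  0.4065059 ,  0.05578425]), 'torque': array([ 0.007099  , -0.07270837, -0.04227678]), 'opening': 0.9970508297852189}
```

View pics/top0.png

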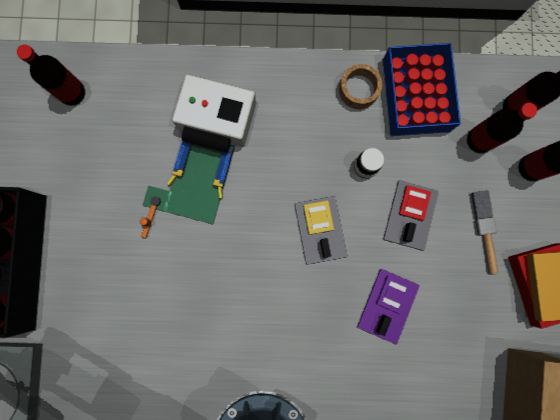

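View pics/scene0.png

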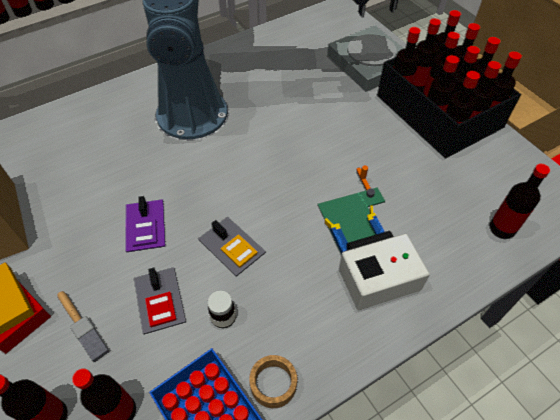

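Candidates in the top view: the red-label cassette on a grey plate at (411,214); the purple look-alike at (388,305); the gold one at (321,230). There are also the red caps crate at (421,90) and the red box at (540,285). By the description, I choose (411,214).

```bash
python3 - <<'E'
from h import *
s=np.load('s0.npz');a=s['a'];d=s['d'];i=ctrl.camera_info('top')
hsv=cv2.cvtColor(a,cv2.COLOR_RGB2HSV).astype(int);H,S,V=[hsv[...,k] for k in range(3)]
def comp(m,box,z,name):
    x0,y0,x1,y1=box; k=np.zeros(m.shape,np.uint8); k[y0:y1,x0:x1]=m[y0:y1,x0:x1]
    n,l,st,c=cv2.connectedComponentsWithStats(k); j=1+np.argmax(st[1:,4])
    cs,_=cv2.findContours((l==j).astype(np.uint8),cv2.RETR_EXTERNAL,cv2.CHAIN_APPROX_NONE)
    P=np.array([ray(i,u,v,z)[:2] for u,v in cs[0][:,0]],np.float32)*1000
    r=cv2.minAreaRect(P); print(name,st[j,4],'px',c[j].round(1),'rect',np.round(r[0],1),np.round(r[1],1),round(r[2],1),'depth',round(float(np.median(d[l==j])),4)); print('   corners',cv2.boxPoints(r).round(1).tolist()); return P
rb=(375,170,445,260)
comp((S>150)&((H<8)|(H>172)),rb,.018,'redlabel')
comp((V<50),rb,.044,'grip')
comp((V<128),rb,.008,'plate')
print('plate V',V[225,395],V[225,380],V[195,430], S[225,395])
fb=(140,60,260,245)
comp((H>60)&(H<90)&(S>80)&(V<140)&(V>40),fb,.006,'green')
comp((H>105)&(H<125)&(S>120),(160,130,192,190),.026,'blueL')
comp((H>105)&(H<125)&(S>120),(205,130,240,190),.026,'blueR')
comp((V>185)&(S<40),fb,.085,'housing')
comp((H>5)&(H<18)&(S>150),fb,.018,'orange')
comp((H>20)&(H<32)&(S>150),(165,165,190,192),.028,'yelL')
comp((H>20)&(H<32)&(S>150),(208,170,228,205),.028,'yelR')
comp((V>200)&(S<40),(350,140,390,180),.085,'jar')
c1=cv2.resize(a[170:255,370:450],None,fx=4,fy=4,interpolation=2);c2=cv2.resize(a[120:245,135:245],None,fx=4,fy=4,interpolation=2)
q=np.zeros((500,760,3),np.uint8);q[:340,:320]=c1;q[:500,320:760]=c2;save('crop0',q)
E
```

```text
redlabel 580 px [414.7 202.5] rect [ 565.5 -351.3] [60.9 73. ] 76.1 depth 1.1828
   corners [[522.7999877929688, -372.1000061035156], [593.5999755859375, -389.70001220703125], [608.2999877929688, -330.6000061035156], [537.4000244140625, -313.0]]
grip 213 px [407.6 232.3] rect [ 491.9 -326.7] [26.  48.3] 74.1 depth 1.1529
   corners [[465.1000061035156, -332.6000061035156], [511.6000061035156, -345.79998779296875], [518.7000122070312, -320.70001220703125], [472.29998779296875, -307.5]]
plate 1999 px [408.5 220.1] rect [ 535.8 -343.4] [105.7 154. ] 75.9 depth 1.1874
   corners [[448.29998779296875, -376.0], [597.7000122070312, -413.3999938964844], [623.2999877929688, -310.8999938964844], [474.0, -273.5]]
plate V 114 139 147 11
green 3171 px [191.5 188.2] rect [606.  198.7] [175.  172.4] 76.7 depth 1.1949
   corners [[502.0, 133.3000030517578], [669.7999877929688, 93.69999694824219], [710.0, 264.1000061035156], [542.2000122070312, 303.70001220703125]]
blueL 271 px [182.1 155.1] rect [660.9 210.3] [21.9 76.1] 77.1 depth 1.1849
   corners [[621.2999877929688, 208.10000610351562], [695.5, 
[... 847 characters left out ...]
26.3] [18.2 43.7] 41.3 depth 1.1796
   corners [[589.9000244140625, 236.6999969482422], [618.7000122070312, 203.89999389648438], [632.4000244140625, 215.89999389648438], [603.5999755859375, 248.6999969482422]]
yelR 76 px [218.5 187.4] rect [583.9 120.5] [45.9 19.1] 2.4 depth 1.1772
   corners [[560.5999755859375, 129.10000610351562], [561.4000244140625, 110.0], [607.2000122070312, 111.9000015258789], [606.4000244140625, 130.89999389648438]]Traceback (most recent call last):
  File "<stdin>", line 23, in <module>
  File "<stdin>", line 6, in comp
    return _wrapfunc(a, 'argmax', axis=axis, out=out, **kwds)
    return bound(*args, **kwds)
ValueError: attempt to get argmax of an empty sequence
```

```bash
cat >> h.py <<'E'
from scipy.spatial.transform import Rotation as Ro
def pose():
    o=ctrl.get_obs(); T=np.eye(4); T[:3,:3]=Ro.from_quat(np.r_[o['eef_rot'][1:],o['eef_rot'][0]]).as_matrix(); T[:3,3]=o['eef_pos']; return T
def go(pos,yaw,flip=False):
    """tool down, jaw axis (tool y) along world yaw+90 deg (or reversed): print shift mm & rotvec deg"""
    T=pose(); c,s=np.cos(np.radians(yaw)),np.sin(np.radians(yaw)); y=np.array([-s,c,0])
    best=None
    for k in (1,-1):
        x=np.array([0,0,-1.]);R=np.c_[x,k*y,np.cross(x,k*y)]
        rv=np.degrees(Ro.from_matrix(T[:3,:3].T@R).as_rotvec())
        t=T[:3,:3].T@(np.array(pos)-T[:3,3])*1000
        print('k',k,'shift',t.round(1),'rot',rv.round(2))
E
python3 - <<'E'
from h import *
print(pose().round(4)); i=ctrl.camera_info('wrist'); print(i)
print('look feeder');go([.50,.19,.30],-13)
E
```

```text
[[-7.000e-04  2.886e-01  9.575e-01  1.657e-01]
 [-1.400e-03  9.575e-01 -2.886e-01  5.501e-01]
 [-1.000e+00 -1.600e-03 -3.000e-04  2.305e-01]
 [ 0.000e+00  0.000e+00  0.000e+00  1.000e+00]]
{'fx': 314.3321587675362, 'fy': 314.3321587675362, 'cx': 275.491964295493, 'cy': 209.1136920366816, 'hand_eye': array([[ 1.09947012e-03, -3.13113939e-01,  9.49714932e-01,
        -1.42068052e-01],
       [ 9.99999094e-01, -3.92843069e-04, -1.28720074e-03,
         3.38857657e-05],
       [ 7.76129421e-04,  9.49715487e-01,  3.13113223e-01,
        -8.06708805e-02],
       [ 0.00000000e+00,  0.00000000e+00,  0.00000000e+00,
         1.00000000e+00]])}
look feeder
k 1 shift [ -69.3 -248.4  424. ] rot [-3.77 -0.02  0.09]
k -1 shift [ -69.3 -248.4  424. ] rot [1.7623e+02 1.4000e-01 3.0000e-02]
```

```bash
python3 - <<'E'
from h import *
go([.65,.165,.24],-13)
E
```

```text
k 1 shift [  -9.4 -229.   574.8] rot [-3.77 -0.02  0.09]
k -1 shift [  -9.4 -229.   574.8] rot [1.7623e+02 1.4000e-01 3.0000e-02]
```

Request:
{"op": "step_arm", "data": {"motion": [[-10, -23, 57, -3.8, 0, 0, 0], [-10, -46, 115, -3.8, 0, 0, 0], [-10, -69, 172, -3.8, 0, 0, 0], [-10, -92, 230, -3.8, 0, 0, 0], [-10, -115, 288, -3.8, 0, 0, 0], [-10, -138, 345, -3.8, 0, 0, 0], [-10, -161, 402, -3.8, 0, 0, 0], [-10, -184, 460, -3.8, 0, 0, 0], [-10, -207, 517, -3.8, 0, 0, 0], [-10, -229, 575, -3.8, 0, 0, 0]]}}

```text
time_s: 1.35
eef_pos: [0.6515, 0.1638, 0.2408]
eef_rot: [0.702, 0.08, 0.703, -0.08]
wrist_force: [-0.4, 0.1, -0.2]
opening: 0.998
```

```bash
sleep 1; python3 - <<'E'
from h import *
ctrl.camera('scene')
T=pose(); i=ctrl.camera_info('wrist'); a,d=ctrl.camera('wrist'); np.savez('w1.npz',a=a,d=d,T=T@i['hand_eye']); save('w1',a); print(T.round(4))
print(pose()[:3,3], ctrl.get_obs()['time_s'])
E
```

```text
[[ 0.0023  0.2298  0.9732  0.6567]
 [-0.0032  0.9732 -0.2297  0.1575]
 [-1.     -0.0026  0.003   0.2399]
 [ 0.      0.      0.      1.    ]]
[0.65397671 0.16004327 0.23955097] 1.45
```

View pics/w1.png

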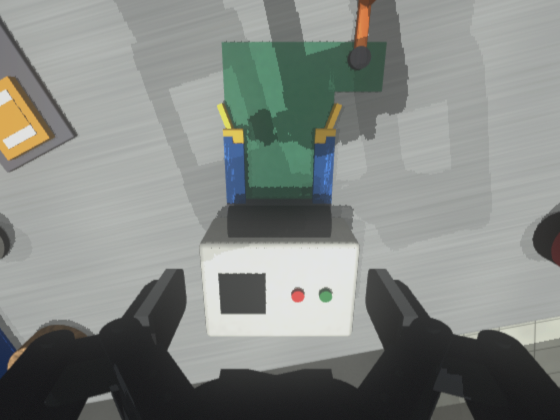

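Wrist view: bed tail edge at row 42 (cols 222–385 with the ear), mouth at row ~137, cheeks at cols 235 and 325, keeper pivot at (360,57), bar pointing up. The arm was still settling, so I retake and fit.

```bash
python3 - <<'E'
from h import *
for _ in range(8): ctrl.camera('scene')
T=pose(); i=ctrl.camera_info('wrist'); a,d=ctrl.camera('wrist'); C=T@i['hand_eye']; np.savez('w2.npz',a=a,d=d,T=C); print(T[:3,3],pose()[:3,3])
hsv=cv2.cvtColor(a,cv2.COLOR_RGB2HSV).astype(int);H,S,V=[hsv[...,k] for k in range(3)]
def rect(m,box,z,name):
    x0,y0,x1,y1=box; k=np.zeros(m.shape,np.uint8); k[y0:y1,x0:x1]=m[y0:y1,x0:x1]
    n,l,st,c=cv2.connectedComponentsWithStats(k); j=1+np.argmax(st[1:,4]); ys,xs=np.where(l==j)
    P=np.array([ray(i,u,v,z,C)[:2] for u,v in zip(xs,ys)],np.float32)*1000
    r=cv2.minAreaRect(P); print(name,st[j].tolist(),'c',np.round(r[0],1),np.round(r[1],1),round(r[2],1),cv2.boxPoints(r).round(1).tolist()); return P
G=(H>60)&(H<95)&(S>70)
rect(G,(200,20,345,96),.006,'green tail incl ear')
for r in (100,): pass
# bed left edge & right edge & tail edge points by row/col
def line(pts,z): 
    P=np.array([ray(i,u,v,z,C)[:2] for u,v in pts],np.float32)*1000; vx,vy,x,y=cv2.fitLine(P,cv2.DIST_HUBER,0,.01,.01).ravel(); return np.array([x,y]),np.array([vx,vy])
L=[(np.where(G[r,200:300])[0][0]+199.5,r) for r in range(50,98)]
B=[(c,np.where(G[25:90,c])[0][0]+24.5) for c in range(230,335)]
print('left edge',line(L,.006)); print('tail',line(B,.006))
Bl=(H>100)&(H<128)&(S>110)
# lip inner edges (top 26mm) 
LI=[(np.where(Bl[r,215:275])[0][-1]+215.5,r) for r in range(148,185)]
RI=[(np.where(Bl[r,290:350])[0][0]+289.5,r) for r in range(148,185)]
print('lipL inner',line(LI,.026)); print('lipR inner',line(RI,.026))
rect(Bl,(215,120,275,215),.026,'blueL'); rect(Bl,(300,120,350,215),.026,'blueR')
Y=(H>20)&(H<33)&(S>140)
rect(Y,(210,90,250,150),.028,'yelL'); rect(Y,(305,90,350,150),.028,'yelR')
rect((V>170)&(S<40),(195,225,365,345),.085,'housing')
rect((H>3)&(H<18)&(S>140),(340,0,400,60),.018,'bar')
E
```

```text
[0.6496453  0.16653985 0.24170126] [0.64978678 0.16639047 0.24173704]
green tail incl ear [217, 52, 128, 44, 5386] c [540.  197.8] [142.1  43.9] 77.1 [[502.70001220703125, 133.5], [545.5, 123.69999694824219], [577.2999877929688, 262.1000061035156], [534.5, 272.0]]Traceback (most recent call last):
  File "<stdin>", line 16, in <module>
IndexError: index 0 is out of bounds for axis 0 with size 0
```

```bash
python3 - <<'E'
from h import *
s=np.load('w2.npz');a=s['a'];C=s['T'];i=ctrl.camera_info('wrist')
hsv=cv2.cvtColor(a,cv2.COLOR_RGB2HSV).astype(int);H,S,V=[hsv[...,k] for k in range(3)]
def line(n,pts,z): 
    P=np.array([ray(i,u,v,z,C)[:2] for u,v in pts],np.float32)*1000; vx,vy,x,y=cv2.fitLine(P,cv2.DIST_HUBER,0,.01,.01).ravel(); print(n,'pt',round(x,1),round(y,1),'ang',round(np.degrees(np.arctan2(vy,vx)),2))
    return np.array([x,y])
G=(H>60)&(H<95)&(S>70);Bl=(H>100)&(H<128)&(S>110)
f=np.radians(-12.9); X=np.array([np.cos(f),np.sin(f)]);Yv=np.array([-X[1],X[0]])
def first(m,r,c0,c1,e):
    w=np.where(m[r,c0:c1])[0]; return (w[e]+c0+(.5 if e else -.5),r) if len(w) else None
rng=range(60,105)
p=line('bedL',[q for r in rng if (q:=first(G,r,195,300,0))],.006); print(' y=-62 -> y0',p@Yv+62)
B=[(q[1],q[0]) if 0 else (c,q[0]) for c in range(228,325) if (q:=first(G.T,c,30,110,0))]
p=line('tail',B,.006); print(' x=-90 -> x0',p@X+90)
rng=range(160,195)
p=line('lipL',[q for r in rng if (q:=first(Bl,r,205,275,-1))],.026); print(' y=-40:',p@Yv+40)
p=line('lipR',[q for r in rng if (q:=first(Bl,r,285,350,0))],.026); print(' y=40:',p@Yv-40)
Bc=[(c,q[0]) for c in list(range(226,236))+list(range(318,330)) if (q:=first(Bl.T,c,130,200,0))]
print(Bc)
p=line('bluefront',Bc,.026); print(' x0',p@X)
for z,n,m,box in((.018,'bar',(H>3)&(H<18)&(S>140),(320,0,420,75)),(.02,'black',V<70,(330,40,385,90))):
    x0,y0,x1,y1=box; ys,xs=np.where(m[y0:y1,x0:x1]); P=np.array([ray(i,u,v,z,C)[:2]*1000 for u,v in zip(xs+x0,ys+y0)],np.float32); print(n,len(P),P.mean(0),cv2.minAreaRect(P), cv2.boundingRect(np.c_[xs+x0,ys+y0].astype(np.int32)))
save('w2',np.vstack([cv2.resize(a[0:220,180:420],None,fx=2.5,fy=2.5)]))
E
```

```text
bedL pt 532.4 126.8 ang -13.65
 y=-62 -> y0 304.469418089308
tail pt 518.3 199.1 ang 77.07
 x=-90 -> x0 550.754883581797
lipL pt 637.4 124.1 ang -12.84
 y=-40: 303.31168664188004
lipR pt 653.6 202.1 ang -11.15
 y=40: 302.8693604450642
[(226, np.float64(150.5)), (227, np.float64(151.5)), (228, np.float64(151.5)), (229, np.float64(151.5)), (230, np.float64(151.5)), (231, np.float64(151.5)), (232, np.float64(151.5)), (233, np.float64(151.5)), (234, np.float64(151.5)), (235, np.float64(151.5)), (318, np.float64(151.5)), (319, np.float64(149.5)), (320, np.float64(145.5)), (321, np.float64(145.5)), (322, np.float64(145.5)), (323, np.float64(146.5)), (324, np.float64(145.5)), (325, np.float64(146.5)), (326, np.float64(146.5))]
bluefront pt 614.9 165.2 ang 80.1
 x0 562.4942045579878
bar 711 [513.0759 283.7246] ((517.3203125, 286.5408630371094), (23.190553665161133, 52.55650329589844), 73.21746826171875) (348, 0, 29, 57)
black 167 [555.8382  269.55884] ((554.88134765625, 268.5154724121094), (22.88252830505371, 17.33285903930664), 55.88679504394531) (340, 60, 23, 21)
```

View pics/w2.png

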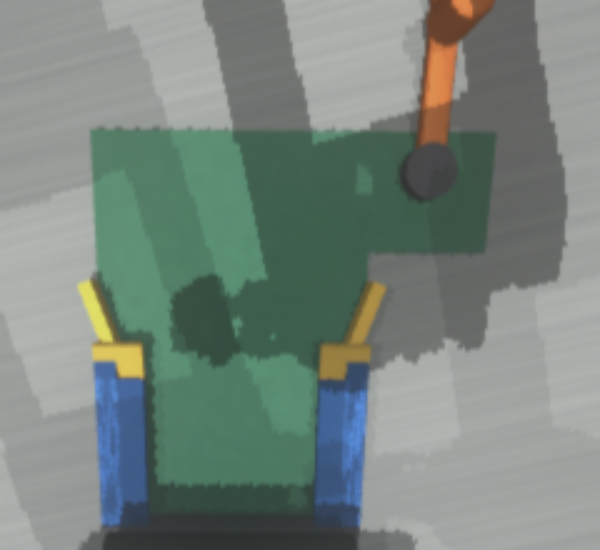

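```bash
python3 - <<'E'
from h import *
go([.4923,-.333,.20],-14)
E
```

```text
k 1 shift [  41.6 -521.9  -42.2] rot [ 1.11  0.03 -0.01]
k -1 shift [  41.6 -521.9  -42.2] rot [-1.7889e+02  1.0000e-02  4.0000e-02]
```

Request:
{"op": "step_arm", "data": {"motion": [[0, -62, -5, 0, 0, 0, 0], [0, -124, -10, 1, 0, 0, 0], [10, -186, -15, 1, 0, 0, 0], [20, -248, -20, 1, 0, 0, 0], [30, -310, -25, 1, 0, 0, 0], [36, -372, -30, 1, 0, 0, 0], [42, -430, -35, 1, 0, 0, 0], [42, -480, -40, 1, 0, 0, 0], [42, -510, -42, 1, 0, 0, 0], [42, -522, -42, 1, 0, 0, 0]]}}

```text
time_s: 3.15
eef_pos: [0.4918, -0.335, 0.1996]
eef_rot: [0.702, 0.086, 0.702, -0.087]
wrist_force: [0.2, -0.0, 1.1]
opening: 0.997
```

```bash
python3 - <<'E'
from h import *
for _ in range(9): ctrl.camera('scene')
T=pose(); i=ctrl.camera_info('wrist'); a,d=ctrl.camera('wrist'); C=T@i['hand_eye']; np.savez('w3.npz',a=a,d=d,T=C); print(T[:3,3],pose()[:3,3])
hsv=cv2.cvtColor(a,cv2.COLOR_RGB2HSV).astype(int);H,S,V=[hsv[...,k] for k in range(3)]
u,v=w2p(i,[.4923,-.333,.044],C);print(u,v);u,v=int(u),int(v)
def rect(m,r,z,n):
    k=np.zeros(m.shape,np.uint8); x0,x1,y0,y1=max(u-r,0),u+r,max(v-r,0),v+r; k[y0:y1,x0:x1]=m[y0:y1,x0:x1]
    N,l,st,c=cv2.connectedComponentsWithStats(k); j=1+np.argmax(st[1:,4]); ys,xs=np.where(l==j)
    P=np.array([ray(i,p,q,z,C)[:2]*1000 for p,q in zip(xs,ys)],np.float32); q=cv2.minAreaRect(P); print(n,st[j].tolist(),'c',np.round(q[0],1),np.round(q[1],1),round(q[2],1))
rect(V<55,35,.044,'grip');rect((S>150)&((H<8)|(H>172)),150,.018,'label')
m=(d>0); k=np.abs(d-np.median(d[v-4:v+4,u-4:u+4]))<.006
rect(k,60,.044,'grip by depth')
save('w3',a)
E
```

```text
[ 0.4927035  -0.33288932  0.1993532 ] [ 0.49262503 -0.33310507  0.19933334]
275.6205086027201 191.90026400063562
grip [269, 166, 13, 5, 62] c [ 469.2 -327.9] [11.5  3.9] 76.1
label [249, 221, 53, 57, 2059] c [ 564.7 -352. ] [58.8 69.7] 76.1
grip by depth [267, 169, 17, 44, 644] c [ 491.2 -333.4] [15.5 43.5] 75.6
```

View pics/w3.png

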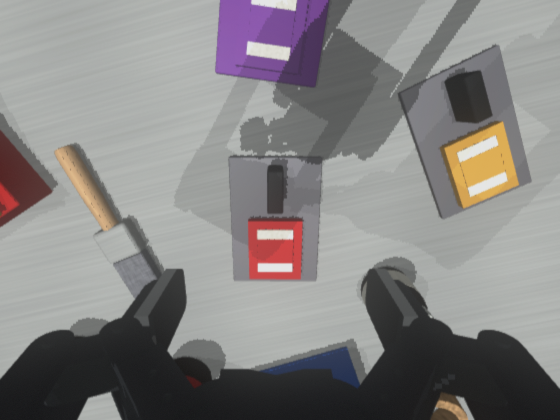

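Request:
{"op": "step_arm", "data": {"motion": [[50, 0, -1, 0, 0, 0, 0], [100, 0, -1, 0, 0, 0, 0], [145, 0, -1, 0, 0, 0, 0], [170, 0, -1, 0, 0, 0, 0], [183, 0, -1, 0, 0, 0, 0], [183, 0, -1, 0, 0, 0, 0], [183, 0, -1, 0, 0, 0, 255], [183, 0, -1, 0, 0, 0, 255], [183, 0, -1, 0, 0, 0, 255], [183, 0, -1, 0, 0, 0, 255]]}}

```text
time_s: 4.9
eef_pos: [0.4917, -0.334, 0.0171]
eef_rot: [0.702, 0.086, 0.702, -0.086]
wrist_force: [0.7, -1.1, -0.1]
opening: 0.171
```

Request:
{"op": "step_arm", "data": {"motion": [[0, 0, 0, 0, 0, 0, 255], [0, 0, 0, 0, 0, 0, 255], [0, 0, 0, 0, 0, 0, 255], [0, 0, 0, 0, 0, 0, 255]]}}

```text
time_s: 5.4
eef_pos: [0.4916, -0.334, 0.017]
eef_rot: [0.702, 0.086, 0.702, -0.086]
wrist_force: [-0.7, 1.0, 6.4]
opening: 0.175
```

Request:
{"op": "step_arm", "data": {"motion": [[-10, 0, 0, 0, 0, 0, 255], [-40, 0, 0, 0, 0, 0, 255], [-80, 0, 0, 0, 0, 0, 255], [-110, 0, 0, 0, 0, 0, 255], [-120, 0, 0, 0, 0, 0, 255], [-120, 0, 0, 0, 0, 0, 255]]}}

```text
time_s: 6.15
eef_pos: [0.4912, -0.3335, 0.1362]
eef_rot: [0.702, 0.086, 0.702, -0.086]
wrist_force: [-0.5, -0.3, -3.2]
opening: 0.178
```

```bash
python3 - <<'E'
from h import *
T=pose();i=ctrl.camera_info('wrist'); a,d=ctrl.camera('wrist'); save('w4',a)
hsv=cv2.cvtColor(a,cv2.COLOR_RGB2HSV).astype(int);H,S,V=[hsv[...,k] for k in range(3)]
m=((S>150)&((H<8)|(H>172))).astype(np.uint8); N,l,st,c=cv2.connectedComponentsWithStats(m); 
for j in range(1,N):
  if st[j,4]>200: print(st[j],c[j],np.median(d[l==j]))
print(T[:3,3],ctrl.get_obs()['opening'])
# label points in tool frame using depth
j=1+np.argmax([st[k,4] if 200<c[k][0]<350 else 0 for k in range(1,N)]); ys,xs=np.where((l==j)&(d>0)); z=d[ys,xs]
P=np.c_[(xs-i['cx'])/i['fx']*z,(ys-i['cy'])/i['fy']*z,z,np.ones(len(z))]@np.array(i['hand_eye']).T; P=P[:,:3]*1000
print('tool-frame label mean',P.mean(0)); n=np.linalg.svd(P-P.mean(0),full_matrices=False)[2][2]; print('normal',n)
print(cv2.minAreaRect(P[:,1:].astype(np.float32)))
go([.445,.2091,.15],-12.9)
E
```

```text
[251 340  50  13 407] [275.51105651 347.87714988] 0.17439206
[ 0.49115257 -0.33354602  0.13616616] 0.17311479577893743
tool-frame label mean [-3.52873266 -0.24905924 44.38622029]
normal [ 0.69463793  0.0010116  -0.71935883]
((-1.436141014099121, 28.85478973388672), (44.42266845703125, 26.280784606933594), 86.30208587646484)
k 1 shift [ -14.1  515.1 -175.3] rot [-1.08 -0.09 -0.05]
k -1 shift [ -14.1  515.1 -175.3] rot [ 1.7892e+02 -9.0000e-02  1.4000e-01]
```

View pics/w4.png

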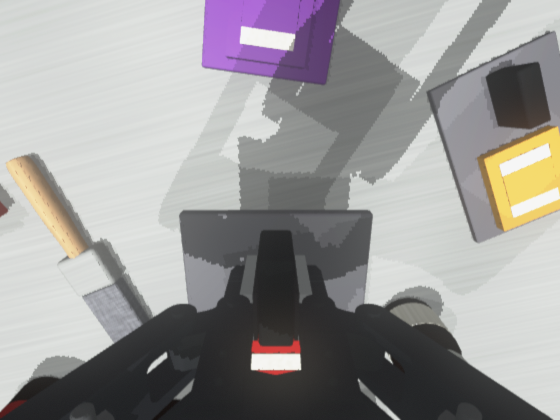

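The cassette hangs level and square in the gripper: tail edge at row 211, cols 181–372, as predicted for a level plate. Traverse next.

Request:
{"op": "step_arm", "data": {"motion": [[-14, 30, -20, 0, 0, 0, 255], [-14, 80, -40, 0, 0, 0, 255], [-14, 135, -60, -1, 0, 0, 255], [-14, 195, -80, -1, 0, 0, 255], [-14, 255, -100, -1, 0, 0, 255], [-14, 315, -120, -1, 0, 0, 255], [-14, 375, -140, -1, 0, 0, 255], [-14, 430, -155, -1, 0, 0, 255], [-14, 475, -168, -1, 0, 0, 255], [-14, 505, -175, -1, 0, 0, 255]]}}

```text
time_s: 7.45
eef_pos: [0.4415, 0.2007, 0.1484]
eef_rot: [0.701, 0.079, 0.704, -0.079]
wrist_force: [0.2, -0.7, -2.6]
opening: 0.18
```

Request:
{"op": "step_arm", "data": {"motion": [[0, 10, 0, 0, 0, 0, 255], [0, 10, 0, 0, 0, 0, 255], [0, 10, 0, 0, 0, 0, 255], [0, 10, 0, 0, 0, 0, 255]]}}

```text
time_s: 7.95
eef_pos: [0.4458, 0.2074, 0.1502]
eef_rot: [0.702, 0.08, 0.703, -0.081]
wrist_force: [-0.5, -0.7, -2.2]
opening: 0.169
```

```bash
python3 - <<'E'
from h import *
print(pose().round(4)); print(ctrl.get_obs()['time_s'],ctrl.get_obs()['wrist_force']); go([.445,.2091,.025],-12.9)
E
```

```text
[[-3.000e-04  2.261e-01  9.741e-01  4.458e-01]
 [-2.000e-04  9.741e-01 -2.261e-01  2.074e-01]
 [-1.000e+00 -3.000e-04 -2.000e-04  1.502e-01]
 [ 0.000e+00  0.000e+00  0.000e+00  1.000e+00]]
7.95 [-0.49517014 -0.70915012 -2.17275947]
k 1 shift [125.2   1.6  -1.1] rot [-0.17 -0.01  0.02]
k -1 shift [125.2   1.6  -1.1] rot [1.7983e+02 3.0000e-02 2.0000e-02]
```

Request:
{"op": "step_arm", "data": {"motion": [[40, 1, -1, 0, 0, 0, 255], [80, 1, -1, 0, 0, 0, 255], [110, 2, -1, 0, 0, 0, 255], [122, 2, -1, 0, 0, 0, 255], [126, 2, -1, 0, 0, 0, 255], [126, 2, -1, 0, 0, 0, 255], [126, 2, -1, 0, 0, 0, 255]]}}

```text
time_s: 8.82
eef_pos: [0.4462, 0.2107, 0.0255]
eef_rot: [0.703, 0.08, 0.702, -0.08]
wrist_force: [-0.1, -0.3, -2.3]
opening: 0.17
```

```bash
python3 - <<'E'
from h import *
o=ctrl.get_obs();print(o['wrist_force'],o['time_s'])
for n in ('top','scene'):
    a,d=ctrl.camera(n)
    if n=='top': p=cv2.resize(a[120:260,130:250],None,fx=3,fy=3,interpolation=2)
    else: q=cv2.resize(a[150:290,300:420],None,fx=3,fy=3,interpolation=2)
save('c5',np.hstack([p,q]))
print(pose()[:3,3]);go([.4450,.2091,.024],-12.9)
E
```

```text
[-0.0646127  -0.31411963 -2.34174067] 8.825
[0.44588301 0.21075405 0.02521569]
k 1 shift [ 1.2 -1.8 -0.5] rot [-0.07  0.09 -0.04]
k -1 shift [ 1.2 -1.8 -0.5] rot [ 1.7993e+02 -7.0000e-02 -1.5000e-01]
```

View pics/c5.png

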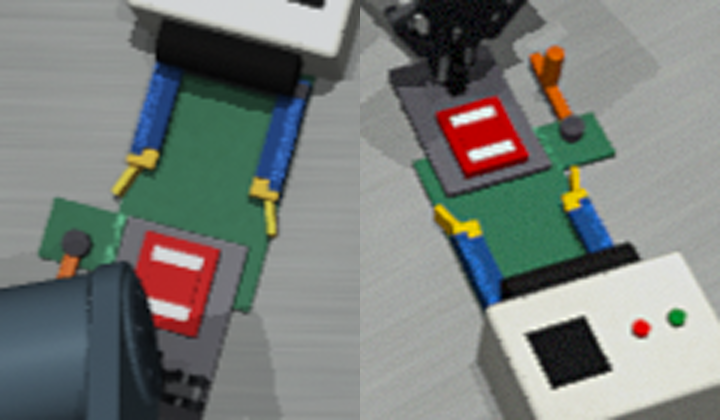

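Request:
{"op": "step_arm", "data": {"motion": [[1, -2, 8, 0, 0, 0, 255], [1, -2, 18, 0, 0, 0, 255], [1, -2, 28, 0, 0, 0, 255], [1, -2, 38, 0, 0, 0, 255], [1, -2, 46, 0, 0, 0, 255], [1, -2, 53, 0, 0, 0, 255], [1, -2, 60, 0, 0, 0, 255], [1, -2, 60, 0, 0, 0, 255], [1, -2, 60, 0, 0, 0, 255]]}}

```text
time_s: 10.05
eef_pos: [0.503, 0.1952, 0.0232]
eef_rot: [0.702, 0.08, 0.703, -0.08]
wrist_force: [0.4, 0.1, -1.8]
opening: 0.177
```

```bash
python3 - <<'E'
from h import *
o=ctrl.get_obs();print(o['wrist_force'],o['torque']);T=pose();print(T[:3,3])
f=np.radians(-12.9);X=np.array([np.cos(f),np.sin(f)]);Y=np.array([-X[1],X[0]]);p=T[:2,3]*1000-[605.8,172.3];print('tcp feeder',p@X,p@Y)
i=ctrl.camera_info('wrist');a,d=ctrl.camera('wrist');C=T@i['hand_eye'];save('w6',a)
E
```

```text
[ 0.39264029  0.14593185 -1.78419171] [-0.00336906  0.01359832 -0.00830557]
[0.50295102 0.19517255 0.02320909]
tcp feeder -105.3594960319651 -0.6657730296336482
```

View pics/w6.png

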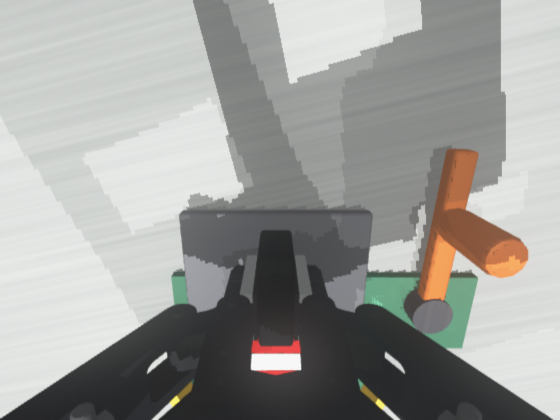

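Request:
{"op": "step_arm", "data": {"motion": [[0, 0, 10, 0, 0, 0, 255], [0, 0, 20, 0, 0, 0, 255], [0, 0, 30, 0, 0, 0, 255], [0, 0, 40, 0, 0, 0, 255], [0, 0, 48, 0, 0, 0, 255], [0, 0, 56, 0, 0, 0, 255], [0, 0, 62, 0, 0, 0, 255], [0, 0, 62, 0, 0, 0, 255], [0, 0, 62, 0, 0, 0, 255]]}}

```text
time_s: 11.22
eef_pos: [0.5634, 0.1812, 0.0232]
eef_rot: [0.702, 0.08, 0.703, -0.08]
wrist_force: [0.2, -0.2, -2.6]
opening: 0.171
```

Request:
{"op": "step_arm", "data": {"motion": [[0, 0, 2, 0, 0, 0, 255], [0, 0, 4, 0, 0, 0, 255], [0, 0, 6, 0, 0, 0, 255], [0, 0, 6, 0, 0, 0, 255]]}}

```text
time_s: 11.72
eef_pos: [0.5673, 0.1806, 0.023]
eef_rot: [0.701, 0.08, 0.704, -0.08]
wrist_force: [-8.8, 2.4, 3.0]
opening: 0.178
```

Request:
{"op": "step_arm", "data": {"motion": [[0, 0, 1, 0, 0, 0, 255], [0, 0, 2, 0, 0, 0, 255], [0, 0, 2, 0, 0, 0, 255]]}}

```text
time_s: 12.1
eef_pos: [0.5673, 0.1806, 0.023]
eef_rot: [0.7, 0.08, 0.706, -0.08]
wrist_force: [-16.0, 4.1, 10.8]
opening: 0.172
```

```bash
python3 - <<'E'
from h import *
T=pose();o=ctrl.get_obs();print(T[:3,3],o['wrist_force'])
i=ctrl.camera_info('wrist');a,d=ctrl.camera('wrist');C=T@i['hand_eye'];save('w7',a);np.savez('w7.npz',a=a,d=d,T=C)
E
```

```text
[0.56730851 0.18058469 0.02297932] [-16.04935185   4.12251913  10.83841355]
```

View pics/w7.png

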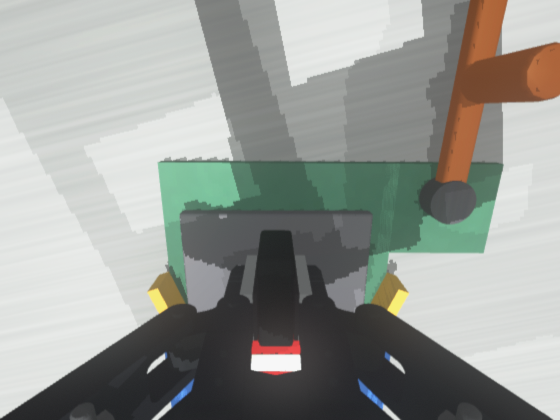

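```bash
python3 - <<'E'
from h import *
s=np.load('w7.npz');C=s['T'];i=ctrl.camera_info('wrist')
f=np.radians(-12.9);X=np.array([np.cos(f),np.sin(f)]);Y=np.array([-X[1],X[0]])
F=lambda u,v,z:(lambda p:(round(p@X,1),round(p@Y,1)))(ray(i,u,v,z,C)[:2]*1000)
g=cv2.cvtColor(s['a'],cv2.COLOR_RGB2GRAY).astype(int)
for c in (230,300,330):print(c,[(r,g[r,c]) for r in range(156,170,2)],[(r,g[r,c]) for r in range(206,217)])
b=F(276,161.5,.006);t=F(276,211,.014);print('bed tail',b,'plate tail',t,'diff',t[0]-b[0])
print('pivot cap',[F(446,201,z) for z in(.018,.022,.026)],'plate L/R',F(181,211,.014),F(372,211,.014),'bed L',F(159,162,.006))
# bar direction: base & far
print('bar pts',F(457,165,.018),F(488,10,.018),'knob top',F(545,71,.058))
E
```

```text
230 [(156, np.int64(226)), (158, np.int64(226)), (160, np.int64(194)), (162, np.int64(101)), (164, np.int64(144)), (166, np.int64(169)), (168, np.int64(170))] [(206, np.int64(126)), (207, np.int64(95)), (208, np.int64(91)), (209, np.int64(88)), (210, np.int64(81)), (211, np.int64(78)), (212, np.int64(78)), (213, np.int64(81)), (214, np.int64(86)), (215, np.int64(90)), (216, np.int64(92))]
300 [(156, np.int64(153)), (158, np.int64(126)), (160, np.int64(115)), (162, np.int64(82)), (164, np.int64(90)), (166, np.int64(89)), (168, np.int64(88))] [(206, np.int64(83)), (207, np.int64(83)), (208, np.int64(81)), (209, np.int64(76)), (210, np.int64(74)), (211, np.int64(72)), (212, np.int64(73)), (213, np.int64(75)), (214, np.int64(80)), (215, np.int64(84)), (216, np.int64(87))]
330 [(156, np.int64(155)), (158, np.int64(153)), (160, np.int64(141)), (162, np.int64(87)), (164, np.int64(108)), (166, np.int64(109)), (168, np.int64(109))] [(206, np.int64(105)), (207, np.int64(104)), (208, np.int64(103)), (209, np.int64(100)), (210, np.int64(89)), (211, np.int64(75)), (212, np.int64(73)), (213, np.int64(76)), (214, np.int64(82)), (215, np.int64(85)), (216, np.int64(87))]
bed tail (np.float64(458.9), np.float64(302.8)) plate tail (np.float64(482.8), np.float64(302.8)) diff 23.900000000000034
pivot cap [(np.float64(476.4), np.float64(385.9)), (np.float64(475.3), np.float64(383.7)), (np.float64(474.1), np.float64(381.4))] plate L/R (np.float64(482.8), np.float64(254.5)) (np.float64(482.9), np.float64(351.5)) bed L (np.float64(459.1), np.float64(243.2))
bar pts (np.float64(458.8), np.float64(388.2)) (np.float64(395.0), np.float64(389.8)) knob top (np.float64(422.1), np.float64(387.6))
```

Request:
{"op": "step_arm", "data": {"motion": [[0, 0, -2, 0, 0, 0, 255], [0, 0, -3, 0, 0, 0, 255], [0, 0, -3, 0, 0, 0, 150], [0, 0, -3, 0, 0, 0, 150], [0, 0, -3, 0, 0, 0, 150], [0, 0, -3, 0, 0, 0, 150], [-30, 0, -3, 0, 0, 0, 150], [-70, 0, -3, 0, 0, 0, 150], [-110, 0, -3, 0, 0, 0, 255], [-110, 0, -3, 0, 0, 0, 255]]}}

```text
time_s: 13.4
eef_pos: [0.5714, 0.1804, 0.1376]
eef_rot: [0.705, 0.08, 0.7, -0.079]
wrist_force: [0.0, 0.1, -1.1]
opening: 0.003
```

```bash
python3 - <<'E'
from h import *
for _ in range(6): ctrl.camera('scene')
T=pose();o=ctrl.get_obs();print(T.round(4),o['wrist_force'],o['time_s'],o['opening'])
i=ctrl.camera_info('wrist');a,d=ctrl.camera('wrist');C=T@i['hand_eye'];save('w8',a);np.savez('w8.npz',a=a,d=d,T=C)
E
```

```text
[[-2.800e-03  2.246e-01  9.744e-01  5.674e-01]
 [-3.000e-04  9.744e-01 -2.246e-01  1.799e-01]
 [-1.000e+00 -9.000e-04 -2.700e-03  1.317e-01]
 [ 0.000e+00  0.000e+00  0.000e+00  1.000e+00]] [ 0.36586144  0.28184085 -0.76310374] 13.7 0.0014764461919586367
```

View pics/w8.png

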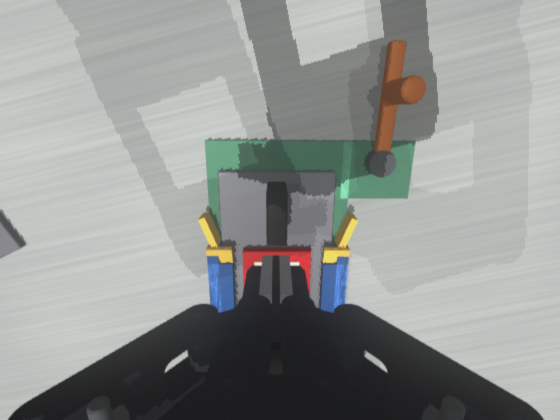

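```bash
python3 - <<'E'
from h import *
s=np.load('w8.npz');C=s['T'];i=ctrl.camera_info('wrist')
f=np.radians(-12.9);X=np.array([np.cos(f),np.sin(f)]);Y=np.array([-X[1],X[0]])
F=lambda u,v,z:(lambda p:(round(p@X,1),round(p@Y,1)))(ray(i,u,v,z,C)[:2]*1000)
print('bed tail',F(276,141,.006),'plate tail',F(276,172,.014),'L/R',F(219,172,.014),F(335,172,.014))
print('cap',F(381,161,.02),'knobtop',F(413,88,.058),'barend',F(397,42,.018)); p=pose()[:2,3]*1000;print('tcp',p@X,p@Y)
E
```

```text
bed tail (np.float64(460.2), np.float64(302.2)) plate tail (np.float64(484.9), np.float64(302.2)) L/R (np.float64(484.8), np.float64(254.4)) (np.float64(484.9), np.float64(351.6))
cap (np.float64(474.8), np.float64(387.1)) knobtop (np.float64(421.6), np.float64(390.2)) barend (np.float64(388.2), np.float64(390.6))
tcp 513.1109929250306 302.1448783434671
```

Request:
{"op": "step_arm", "data": {"motion": [[0, 40, -25, 0, 0, 0, 255], [0, 80, -55, 0, 0, 0, 255], [0, 110, -80, 0, 0, 0, 255], [0, 123, -91, 0, 0, 0, 255], [30, 123, -91, 0, 0, 0, 255], [65, 123, -91, 0, 0, 0, 255], [90, 123, -91, 0, 0, 0, 255], [98, 123, -91, 0, 0, 0, 255], [98, 123, -91, 0, 0, 0, 255], [98, 123, -91, 0, 0, 0, 255]]}}

```text
time_s: 15.0
eef_pos: [0.5085, 0.3206, 0.0366]
eef_rot: [0.703, 0.08, 0.702, -0.08]
wrist_force: [1.1, -0.3, 0.6]
opening: 0.001
```

Request:
{"op": "step_arm", "data": {"motion": [[0, -6, 0, 0, 0, 0, 255], [0, -12, 0, 0, 0, 0, 255], [0, -18, 1, 0, 0, 0, 255], [0, -24, 2, 0, 0, 0, 255], [0, -30, 4, 0, 0, 0, 255], [0, -36, 6, 0, 0, 0, 255], [0, -42, 9, 0, 0, 0, 255], [0, -48, 12, 0, 0, 0, 255], [0, -53, 14, 0, 0, 0, 255], [0, -53, 14, 0, 0, 0, 255]]}}

```text
time_s: 16.25
eef_pos: [0.5093, 0.2651, 0.0353]
eef_rot: [0.703, 0.08, 0.703, -0.08]
wrist_force: [0.3, 1.1, -0.0]
opening: -0.002
```

```bash
python3 - <<'E'
from h import *
f=np.radians(-12.9);X=np.array([np.cos(f),np.sin(f)]);Y=np.array([-X[1],X[0]])
p=pose()[:3,3]*1000;o=ctrl.get_obs();print('tcp rel pivot',p[:2]@X-476,p[:2]@Y-387.5,p[2],o['wrist_force'])
T=pose();i=ctrl.camera_info('wrist');a,d=ctrl.camera('wrist');save('w9',a);np.savez('w9.npz',a=a,T=T@i['hand_eye'])
E
```

```text
tcp rel pivot -38.72973940847618 -15.396196209350876 35.32757087217135 [ 0.29056042  1.07582022 -0.04176909]
```

View pics/w9.png

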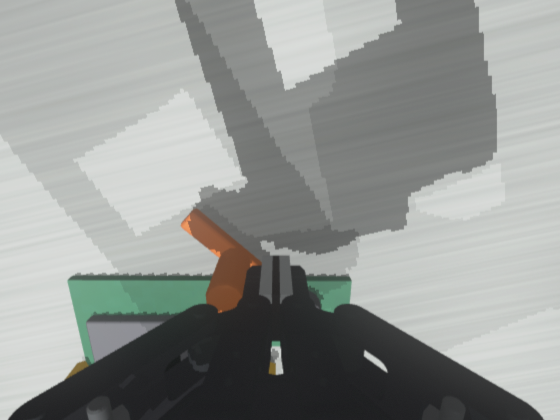

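Request:
{"op": "step_arm", "data": {"motion": [[0, 4, -20, 0, 0, 0, 255], [0, 4, -48, 0, 0, 0, 255], [0, -10, -52, 0, 0, 0, 255], [0, -34, -52, 0, 0, 0, 255], [0, -34, -52, 0, 0, 0, 255], [0, -34, -40, 0, 0, 0, 255], [0, -34, -28, 0, 0, 0, 255], [0, -35, -16, 0, 0, 0, 255], [0, -36, -4, 0, 0, 0, 255], [0, -36, -4, 0, 0, 0, 255]]}}

```text
time_s: 17.55
eef_pos: [0.4933, 0.2277, 0.0344]
eef_rot: [0.699, 0.077, 0.707, -0.083]
wrist_force: [-17.6, -16.5, 18.4]
opening: -0.0
```

Request:
{"op": "step_arm", "data": {"motion": [[0, 0, 6, 0, 0, 0, 255], [0, 0, 12, 0, 0, 0, 255], [0, 0, 17, 0, 0, 0, 255], [0, 0, 21, 0, 0, 0, 255], [0, 0, 24, 0, 0, 0, 255], [0, 0, 24, 0, 0, 0, 255], [0, 0, 24, 0, 0, 0, 255]]}}

```text
time_s: 18.42
eef_pos: [0.5125, 0.215, 0.0321]
eef_rot: [0.695, 0.072, 0.71, -0.087]
wrist_force: [-25.0, -47.7, 20.5]
opening: 0.005
```

```bash
python3 - <<'E'
from h import *
f=np.radians(-12.9);X=np.array([np.cos(f),np.sin(f)]);Y=np.array([-X[1],X[0]])
p=pose()[:3,3]*1000;o=ctrl.get_obs();print('tcp rel pivot',p[:2]@X-476,p[:2]@Y-387.5,p[2],o['wrist_force'],o['time_s'])
E
```

```text
tcp rel pivot -24.40112834334201 -63.49335865930897 32.128448900860086 [-24.99641956 -47.7380942   20.52949147] 18.425
```

Request:
{"op": "step_arm", "data": {"motion": [[0, -4, -12, 0, 0, 0, 255], [0, -8, -30, 0, 0, 0, 255], [0, -8, -60, 0, 0, 0, 255], [0, -8, -75, 0, 0, 0, 255], [-40, -8, -75, 0, 0, 0, 255], [-40, -8, -75, 0, 0, 0, 255], [-40, -8, -75, 0, 0, 0, 255]]}}

```text
time_s: 19.3
eef_pos: [0.4462, 0.2351, 0.0753]
eef_rot: [0.703, 0.08, 0.702, -0.08]
wrist_force: [0.7, -0.6, -0.4]
opening: 0.001
```

```bash
python3 - <<'E'
from h import *
f=np.radians(-12.9);X=np.array([np.cos(f),np.sin(f)]);Y=np.array([-X[1],X[0]])
for _ in range(4): ctrl.camera('scene')
p=pose()[:3,3]*1000;o=ctrl.get_obs();print('tcp rel pivot',p[:2]@X-476,p[:2]@Y-387.5,p[2],o['wrist_force'],o['time_s'])
b=ctrl.camera('scene')[0]; T=pose();i=ctrl.camera_info('wrist');a,d=ctrl.camera('wrist');np.savez('w10.npz',a=a,b=b,T=T@i['hand_eye'])
q=cv2.resize(b[140:280,300:430],(390,420),interpolation=2); save('w10',np.hstack([q,a[:,:400]]))
print(T.round(3))
E
```

```text
tcp rel pivot -94.57143164401009 -59.2164197908545 74.30637141907422 [-0.28156326 -0.3831364   0.11283865] 19.5
[[-0.002  0.225  0.974  0.445]
 [-0.     0.974 -0.225  0.235]
 [-1.    -0.001 -0.001  0.074]
 [ 0.     0.     0.     1.   ]]
```

View pics/w10.png

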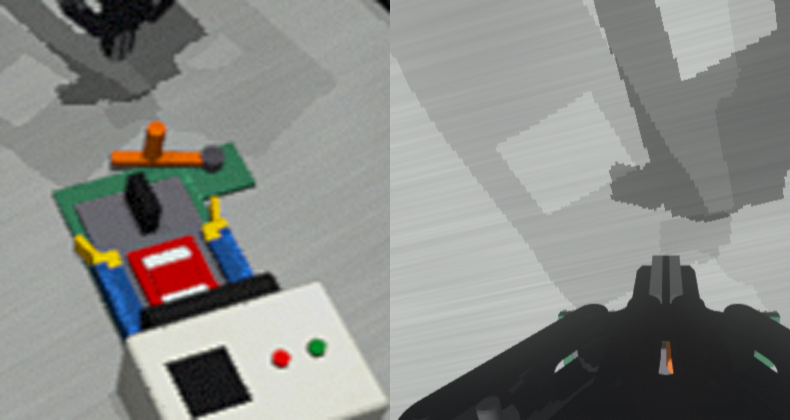

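Twelve pictures used, so numbers only from here. The bar is partly swung, across but not yet on its stop. I measure its angle from the scene view.

```bash
cat >> h.py <<'E'
f=np.radians(-12.9);X=np.array([np.cos(f),np.sin(f)]);Y=np.array([-X[1],X[0]])
def rel():
    p=pose()[:3,3]*1000; return (p[:2]@X-476,p[:2]@Y-387.5,p[2])
def keeper(b,d,i,T):
    hsv=cv2.cvtColor(b,cv2.COLOR_RGB2HSV).astype(int);H,S,V=[hsv[...,k] for k in range(3)]
    v,u=np.where((H>3)&(H<18)&(S>140)&(d>0)); z=d[v,u]
    P=(np.c_[(u-i['cx'])/i['fx']*z,(v-i['cy'])/i['fy']*z,z,np.ones(len(z))]@np.array(T).T)[:,:3]*1000
    Q=np.c_[P[:,:2]@X-476,P[:,:2]@Y-387.5,P[:,2]]; Q=Q[np.hypot(Q[:,0],Q[:,1])<110]
    bar=Q[(Q[:,2]<24)&(Q[:,2]>10)&(np.hypot(Q[:,0],Q[:,1])>15)]; kn=Q[Q[:,2]>28]
    print('bar n',len(bar),'ang',np.degrees(np.arctan2(*np.median(bar[:,:2]/np.hypot(bar[:,0],bar[:,1])[:,None],0)[::-1]))%360,'far',bar[np.argmax(np.hypot(bar[:,0],bar[:,1]))],'knob',len(kn),kn.mean(0) if len(kn) else 0, kn[:,2].max() if len(kn) else 0)
    return Q
def black(b,d,i,T):
    v,u=np.where((b.max(2)<55)&(d>0)); z=d[v,u]
    P=(np.c_[(u-i['cx'])/i['fx']*z,(v-i['cy'])/i['fy']*z,z,np.ones(len(z))]@np.array(T).T)[:,:3]*1000
    Q=np.c_[P[:,:2]@X-549,P[:,:2]@Y-302.5,P[:,2]]; Q=Q[(Q[:,2]>44)&(Q[:,2]<56)&(abs(Q[:,0]+35)<40)&(abs(Q[:,1])<25)]
    print('block top n',len(Q),'mean feeder',Q.mean(0) if len(Q) else 0,'x range',Q[:,0].min(),Q[:,0].max())
E
python3 - <<'E'
from h import *
for n in('scene','top'):
    b,d=ctrl.camera(n);i=ctrl.camera_info(n);print(n)
    try: keeper(b,d,i,i['T']);black(b,d,i,i['T'])
    except Exception as e: print(e)
E
```

```text
scene
bar n 113 ang 254.95486081766165 far [-21.12023612 -85.43542821  20.78004157] knob 65 [-16.11378775 -51.34331375  57.0656328 ] 235.51357602201583
block top n 88 mean feeder [-30.89856474  -0.64996608  49.5523098 ] x range -55.24966496122295 -11.209385069492896
top
bar n 109 ang 251.567394304947 far [-29.47217773 -85.74253949  17.22667341] knob 61 [-17.90233511 -54.32393043  52.62615372] 60.747230948328564
block top n 131 mean feeder [-35.13235114  -1.99703139  48.55644907] x range -56.11621265921423 -13.34940518491328
```

Request:
{"op": "step_arm", "data": {"motion": [[0, 12, 0, 0, 0, 0, 255], [20, 12, 0, 0, 0, 0, 255], [38, 12, 0, 0, 0, 0, 255], [38, 12, 15, 0, 0, 0, 255], [38, 12, 30, 0, 0, 0, 255], [38, 12, 42, 0, 0, 0, 255], [38, 11, 52, 0, 0, 0, 255], [38, 10, 60, 0, 0, 0, 255], [38, 9, 65, 0, 0, 0, 255], [38, 9, 65, 0, 0, 0, 255]]}}

```text
time_s: 20.95
eef_pos: [0.5113, 0.2291, 0.0373]
eef_rot: [0.703, 0.08, 0.703, -0.08]
wrist_force: [-0.0, -0.2, 0.6]
opening: -0.004
```

```bash
python3 - <<'E'
from h import *
print(rel(),ctrl.get_obs()['wrist_force'])
b,d=ctrl.camera('scene');i=ctrl.camera_info('scene');keeper(b,d,i,i['T'])
E
```

```text
(np.float64(-28.796700309307823), np.float64(-50.0264712581714), np.float64(37.30075547384089)) [-0.03078408 -0.24393064  0.58830418]
bar n 107 ang 264.0542305379951 far [ -9.20038495 -87.27736025  18.57628576] knob 75 [ -1.08594046 -57.19721914  48.95372125] 112.07581324941273
```

Request:
{"op": "step_arm", "data": {"motion": [[0, 0, 3, 0, 0, 0, 255], [0, 0, 6, 0, 0, 0, 255], [0, 0, 9, 0, 0, 0, 255], [0, 0, 9, 0, 0, 0, 255]]}}

```text
time_s: 21.5
eef_pos: [0.5202, 0.2272, 0.0374]
eef_rot: [0.703, 0.08, 0.702, -0.08]
wrist_force: [-0.2, -1.1, 0.1]
opening: -0.002
```

```bash
python3 - <<'E'
from h import *
print(rel(),ctrl.get_obs()['wrist_force'])
for n in('scene','top'):
    b,d=ctrl.camera(n);i=ctrl.camera_info(n);keeper(b,d,i,i['T'])
E
```

```text
(np.float64(-19.65101863932904), np.float64(-49.878714234613085), np.float64(37.374688265722845)) [-0.17839437 -1.07967651  0.13223541]
bar n 78 ang 275.0971778013145 far [ 58.98800567 -81.98964777  19.18584157] knob 87 [  8.03941158 -61.27183829  49.61166366] 211.22134659510237
bar n 34 ang 271.59564866452246 far [  1.20325083 -89.51801264  17.39906116] knob 20 [ -2.12060269 -75.79336206  95.03727984] 173.84377390991236
```

No stop force felt yet, so I press on gently.

Request:
{"op": "step_arm", "data": {"motion": [[0, 0, 2, 0, 0, 0, 255], [0, 0, 4, 0, 0, 0, 255], [0, 0, 6, 0, 0, 0, 255], [0, 0, 6, 0, 0, 0, 255]]}}

```text
time_s: 22.1
eef_pos: [0.5213, 0.2267, 0.037]
eef_rot: [0.699, 0.079, 0.706, -0.08]
wrist_force: [-16.7, 3.0, 14.6]
opening: -0.002
```

Request:
{"op": "step_arm", "data": {"motion": [[0, 0, -15, 0, 0, 0, 255], [0, 0, -40, 0, 0, 0, 255], [0, 0, -80, 0, 0, 0, 255], [-40, 0, -110, 0, 0, 0, 255], [-90, 0, -110, 0, 0, 0, 255], [-130, 0, -110, 0, 0, 0, 255], [-130, 0, -110, 0, 0, 0, 255], [-130, 0, -110, 0, 0, 0, 255]]}}

```text
time_s: 23.1
eef_pos: [0.418, 0.2504, 0.1667]
eef_rot: [0.702, 0.08, 0.703, -0.08]
wrist_force: [-1.1, -0.2, 0.1]
opening: -0.003
```

```bash
python3 - <<'E'
from h import *
for _ in range(6): ctrl.camera('scene')
print(rel(),ctrl.get_obs()['wrist_force'],ctrl.get_obs()['time_s'])
w=ctrl.camera_info('wrist')
for n in('scene','top','wrist'):
    T=pose()@w['hand_eye']; b,d=ctrl.camera(n);i=ctrl.camera_info(n); T=i.get('T',T); print(n)
    try:
        keeper(b,d,i,T);black(b,d,i,T)
        hsv=cv2.cvtColor(b,cv2.COLOR_RGB2HSV).astype(int);H,S,V=[hsv[...,k] for k in range(3)]
        v,u=np.where((S>150)&((H<3)|(H>172))); R=np.array([ray(i,p,q,.024,T)[:2]*1000 for p,q in zip(u,v)]); F=np.c_[R@X-549,R@Y-302.5]; F=F[(abs(F[:,0]-40)<60)&(abs(F[:,1])<45)].astype(np.float32)
        print('label feeder',cv2.minAreaRect(F))
    except Exception as e: print(e)
    if n=='top':
        m=((H>20)&(H<32)&(S>150)).astype(np.uint8); m[:,:280]=0;m[:,370:]=0; print('gold px',np.argwhere(m).mean(0))
        a=np.load('s0.npz')['a']; h2=cv2.cvtColor(a,cv2.COLOR_RGB2HSV).astype(int); m=((h2[...,0]>20)&(h2[...,0]<32)&(h2[...,1]>150)); m[:,:280]=0;m[:,370:]=0; print('gold px0',np.argwhere(m).mean(0)); print('jar diff',np.abs(a[140:185,345:390].astype(int)-b[140:185,345:390]).mean())
E
```

```text
(np.float64(-124.54466931165382), np.float64(-50.190400496606514), np.float64(166.20741630416725)) [ 0.04114096 -0.69494475  0.05973773] 23.4
scene
bar n 74 ang 275.74672155690433 far [  3.54829061 -89.63714034  17.78329634] knob 74 [  8.54875782 -59.35253691  47.91860048] 60.47154164565527
block top n 87 mean feeder [-31.28735716  -0.6504147   49.47451613] x range -54.218322085620855 -11.740170663709591
label feeder ((28.519306182861328, -3.6509780883789062), (70.37411499023438, 92.64030456542969), 89.93216705322266)
top
bar n 112 ang 270.1674785385709 far [ -3.34172048 -90.56977445  16.09144542] knob 61 [  0.14986101 -57.51869115  51.95128151] 61.41271352245625
block top n 133 mean feeder [-35.12840721  -2.07779474  48.58996016] x range -56.95676620593315 -13.09485852698515
label feeder ((39.79380416870117, -1.3823623657226562), (60.69059371948242, 72.56771850585938), 89.62161254882812)
gold px [217.16309013 317.79613734]
gold px0 [217.29424307 317.71855011]
jar diff 7.92559670781893
wrist
attempt to get argmax of an empty sequence
  return _methods._mean(a, axis=axis, dtype=dtype,
  ret = um.true_divide(
```

```bash
python3 - <<'E'
from h import *
a=np.load('s0.npz')['a'];b=ctrl.camera('top')[0]
for p in(a,b):
    m=p[140:185,345:390].min(2)>190; print('jar lid',np.argwhere(m).mean(0),m.sum())
print(ctrl.hand_in())
E
```

```text
jar lid [18.55192878 27.07418398] 337
jar lid [18.77562327 27.08310249] 361
the job is handed in; nothing more can be done
None
```

The red cassette is in the feeder against its stop, the keeper is shut behind its tail, and I handed the job in at about 23.5 s of the 61 s allowed. The hand-in gives no verdict.

- **Cassette:** the last top view puts its origin at about feeder x = 9.8 mm, y = -1.4 mm and 0.4° off straight. While I pushed it home it stopped dead at about 16 N.
- **Keeper:** the top view reads about 2.09–2.10 rad, against 2.094 for shut. The knob also met its stop, at about 17 N.
- **Bystanders:** the gold label's and jar lid's pixel centres match the start to within 0.3 px. The arm was clear of everything.

Three things failed or disagreed:

- **First keeper push:** the fingers slid to the outer side of the knob and jammed, leaving the bar at about 1.8 rad and the wrist force at about 58 N. I backed off, measured the bar and pushed again in line with the knob.
- **Scene camera:** it read the keeper about 6° further round (275.7° against 270.2°) and the grip block about 4 mm further in than the top camera did. I trusted the top view because it agreed with the contact readings.
- **Last wrist view:** it gave no keeper reading, so I had no close-up check of the shut bar.

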